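# Hold the sprung cover at the pointer

### The arm

A 7-joint arm with a two-finger parallel gripper is mounted at the origin on the work surface. World frame = base frame: x ahead of the robot, y to its left, z up, the work surface at z = 0. Lengths are in mm, angles in degrees, forces in N, time in s.
With the tool pointing down it reaches from about 400 to 875 mm from the base axis. Payload 19.3 kg.
Tool frame: the origin (TCP) lies midway between the tips of the shut fingers; the grasp point (between the pads) lies 19 mm behind it (robot.grip_depth is the distance from the TCP to the grasp point, in mm); z points along the fingers, y is the line along which they close (so a half turn about z gives the same grasp; the last joint's range is limited). The gripper opens to 85 mm and grips with 20 to 120 N. Pads are 22 mm wide; open, the fingers measure 114 mm over their backs; the gripper's body (76 mm by 85 mm) begins 54 mm behind the grasp point. The pads swing forward as they close: fully open they stand 13 mm farther back than shut.
Start: joints at [-76.731, 29.874, -2.08, 91.645, 1.215, 58.505, -6.463], TCP at [185.793, 596.737, 210.991] pointing down, gripper open.
Joint ranges: [-166.77, 166.77], [-17.47, 122.26], [-85.68, 81.53], [9.62, 139.38], [-72.42, 252.41], [9.2, 110.78], [-144.41, 144.41]. Speed limits (degrees/s): [108.29, 108.29, 136.94, 136.94, 172.46, 172.46, 172.46].

### API

Orientations are given as [roll, pitch, yaw] about the fixed x, y, z axes, in that order (R = Rz(yaw) Ry(pitch) Rx(roll)).
In Python, from plant import telemetry, read_camera, camera_params, workorder, robot gives the robot as it stands.
- The arm moves only by the tool send_rows, never from a script. Its argument "motion" is a list of rows, each a list of 7 numbers: the finger opening in mm, from 0 to 85.4, then the shift along the world's x, y, z in mm, then the turn, a rotation vector about the world's x, y, z in rad. A call has 1 to 8 rows; each row shifts and turns the commanded pose from where the row before left it; what a row does not reach is not made up. A row lasts 1/10 s, in which the tool goes at most 50 mm and 8.59 degrees, less where a joint would pass 70% of its speed; a pose out of reach is approached as far as the arm can. A call is refused whole if a number of a shift passes 50 or a number of a turn 0.15, either way. A call with a gripper value outside its range is refused whole. The fingers move at their own pace and stop on an object; "grip_force" is the grip in N (left out, the last holds). Time passes only in rows, so rows that do not move let the fingers close. It gives the time, the measured TCP pose, the force, the opening and the grip force at its end, in the units of the state.
- telemetry.read_state(): the state, without advancing time (a new reading comes with each control period).
- read_camera(name): name is "side" or "top"; returns the picture (400x640x3 uint8, red, green, blue); there is no depth.
- camera_params(name): a dict with "mtx" (3x3 intrinsics, pixels), "xyz" and "attitude" of the camera in the world. Camera axes: x right, y down, z forward; pixel columns grow to the right and rows downward; lengths in mm; the calibration is good to about 2 mm. A picture is of the moment at which its call begins. camera_params takes no time and is no camera call.
- workorder.sign_off(): hands the job in; it is judged then, once.
The state is a dict: "clock": time; "joint_positions": joint angles; "joint_vel": joint speeds; "tau": joint torques, N m; "position": TCP position; "tool_rot": TCP orientation; "ft_force": force on the tool from outside, world axes, zero at the start; "moment": the same for the moment, N m; "opening": finger opening in mm; "grasp_force": force on a finger pad.
Only numpy, scipy, OpenCV 4.12 (cv2) and the standard library are available. Lean on these libraries where they do the work, as an engineer would, in place of code of your own. Each camera call takes 0.05 s, during which the arm holds its last target. There are 200 camera calls.

### The job

A small grinding wheel has been left on the spring-closed cover of the bench's truing unit: put it on the empty storage post, down flat on the post's base, and let go of it before you lift the cover. Then raise the cover, which has a bar handle, until it is parallel with the pointer arm beside it (within about five degrees), and finish while still holding it there with the gripper. Do not disturb the pointer, the wrench, the bowl or the arbor.

Things in the scene. Friction and masses are not known exactly. Their poses are not given: they have to be found in the camera images.
- unit: The truing unit: fixed open green metal box, 200 (x) x 220 (y) x 100 mm high, with a spindle inside. Origin: centre of its underside; its x axis points from its front (handle side, towards the robot) to its back (hinge side), z up. On its -y side stands an aluminium quadrant rod with ticks (its plane 125 mm from the unit's middle).
- cover_angle (a joint): Angle of the unit's aluminium cover (plate 200 x 224 x 6 mm), rad: 0 = shut, flat on the box; grows as its front edge rises; stop at 1.3. It hinges on the back rim and a spring (about 0.24 N m when shut, +0.6 N m per rad) and its weight shut it at once when let go: about 4 N upward at the handle to lift it off its seat, 6 N at 0.5 rad, 10 N at 0.8 rad.
- cover: The cover itself with its handle; origin in the middle of the hinge axis, the same point as point cover_hinge; x axis in its plane, from front to hinge.
- cover_hinge (a point): Middle of the cover's hinge axis, 100 mm above the bench, at the back rim of the unit (unit frame 100, 0, 100 mm); the axis is the unit's y axis. The point turns with the cover: its x axis lies in the plane of the cover, from front to hinge.
- bar_handle (a point): The cover's handle: a round steel bar, 12 mm thick, 110 mm long along the unit's y, on two slanting legs at y = -50 and +50 mm. This point: middle of the bar. In the cover's frame it lies 203 mm in front of the hinge axis and 49 mm above it (42 mm over the cover's top face), just in front of the cover's front edge. It turns with the cover.
- pointer (a joint): Angle of the pointer arm, rad, on the same scale as the cover: the cover is parallel with the pointer when both read the same. It is a straight flat steel bar 215 mm long, 14 mm high and 6 mm thick, pivoted on the cover's hinge axis, 133 mm to the unit's -y side, with a small round end. Friction keeps it where it was set (between 0.45 and 0.8).
- pointer_tip (a point): Centre line of the pointer's front end, 210 mm from the hinge axis. Its x axis lies along the arm towards the hinge.
- wheel: Loose grinding wheel with hub, 0.2 to 0.4 kg: a copper-coloured disc of 90 mm diameter, 14 mm thick, with a steel hub of 42 mm diameter rising to 42 mm above the underside; a 24 mm bore runs right through. Origin: centre of its underside; z along the bore, up. It starts lying flat on the cover's top face (107 mm above the bench).
- post: The empty storage post: fixed, a round base of 80 mm diameter and 10 mm thick with an upright pin of 14 mm diameter, its tapered tip 72 mm above the bench. Origin: centre of the underside. A wheel that is home lies flat on the base, its underside 10 mm above the bench.
- full_post: The same kind of fixed post, already carrying two wheels and a collar (86 mm diameter, up to 58 mm, pin to 72 mm). Origin: centre of the underside.
- wrench: Loose steel wrench lying on the bench beyond the posts, 160 mm long. Bystander.
- bowl: Loose small steel bowl, 90 mm diameter, 35 mm high. Bystander.
- arbor: Loose steel cone arbor, 56 mm diameter, 75 mm high, standing. Bystander.

How it is judged (in metres and radians):
On the way, in this order (a step that is already met when the one before it is completed fails the run):
1. the wheel lies flat on the empty post's base, released, the cover still shut (horizontal distance between wheel and post below 0.012 m and z of wheel in the frame of post below 0.018 m and angle between wheel's own z axis and vertical below 0.15 rad and contact force between the fingers and wheel below 0.2 N and linear speed of wheel below 0.03 m/s and value of joint cover_angle below 0.08 rad), for 0.2 s.
2. the cover is being lifted by the fingers (value of joint cover_angle above 0.15 rad and contact force between the fingers and cover above 1 N), for 0.2 s.
At the end, for the whole second after the job is handed in: Fingers hold the cover (over 1 N), at rest, within 0.09 rad (5 degrees) of the pointer, through the last second; the wheel is on the empty post, upright within 0.15 rad, within 12 mm of the pin's axis, its underside within 8 mm of the base, untouched and at rest (angle between the x axis of cover_hinge and the x axis of pointer_tip, either way round below 0.09 rad and velocity of joint cover_angle between -0.1 and 0.1 rad/s and contact force between the fingers and cover above 1 N and horizontal distance between wheel and post below 0.012 m and z of wheel in the frame of post below 0.018 m and angle between wheel's own z axis and vertical below 0.15 rad and contact force between the fingers and wheel below 0.2 N and linear speed of wheel below 0.03 m/s); the arm keeps its last pose, push and grip.
It fails at once if the cover is lifted (over 0.2 rad) before the wheel is on the post (value of joint cover_angle above 0.2 rad and horizontal distance between wheel and post above 0.03 m).
It fails at once if the pointer is pushed off its mark (tip moved over 10 mm) (distance of pointer_tip from where it was at the start of the episode above 0.01 m).
It fails at once if the wrench, the bowl or the arbor is moved over 30 mm (distance of any of wrench, bowl, arbor from where it was at the start of the episode above 0.03 m).
It also fails if it takes over 56 s, if anything falls off the work surface, if the arm or the gripper's body presses on something with over 40 N, if the wrist force passes 120 N, or if a joint passes its speed limit or range.

## Working session

There is one attempt and no reset: what is moved stays moved. The work goes in short steps, Python scripts to look and compute and a tool call to move; the robot and the scene stay as the last step left them, time stands still between calls to the robot, and variables do not carry over. Pictures are saved under pics/ and viewed, at most 10 in all, crops included, and the job is handed in when it is done.

Besides the shell and the picture viewer there is one more tool, called after ">>>" as name(argument=value, ...) on one line, values as JSON. send_rows: Moves the arm, as the interface text tells. Its arguments: {"type":"object","properties":{"motion":{"type":"array"},"grip_force":{"type":"number"}},"required":["motion"]}

```bash
mkdir -p pics; ls; python3 - <<'E'
from plant import telemetry, read_camera, camera_params
import cv2
for n in("side","top"):
    im=read_camera(n); cv2.imwrite(f"pics/{n}0.png",im[:,:,::-1]); p=camera_params(n); print(n,p)
print(telemetry.read_state())
E
```

```text
pics
side {'mtx': array([[423.46982598,   0.        , 318.16786694],
       [  0.        , 423.46982598, 193.74537167],
       [  0.        ,   0.        ,   1.        ]]), 'xyz': array([-103.36403504, -897.04190645,  879.83061946]), 'attitude': array([-123.56005505,    1.15999771,  -39.07412352])}
top {'mtx': array([[409.250763  ,   0.        , 323.05709322],
       [  0.        , 409.250763  , 195.12996677],
       [  0.        ,   0.        ,   1.        ]]), 'xyz': array([ 465.65164274,   -3.51885887, 1193.18402274]), 'attitude': array([-174.57404034,    0.37019171,  -88.72817329])}
{'clock': 0.1, 'joint_positions': array([-76.73059491,  29.90492505,  -2.0820205 ,  91.66787191,
         1.21565682,  58.50482356,  -6.46252061]), 'joint_vel': array([ 0.07304908, -0.10422252, -0.0058534 , -0.16351896,  0.08548514,
       -0.03651951, -0.10378953]), 'tau': array([ 4.76844638e-03, -9.28472757e+01,  1.98471420e+00, -3.70531905e+01,
        1.82108913e-02,  5.42092297e-03,  6.73676027e-05]), 'position': array([185.71335332, 596.45839138, 210.5085797 ]), 'tool_rot': array([-1.79944639e+02,  4.34774914e-03,  1.62709247e+02]), 'ft_force': array([-0.22242188, -1.0411831 , -0.02230364]), 'moment': array([-0.04757019,  0.03619947, -0.04415839]), 'grasp_force': 0.0, 'opening': 85.35629156692004}
```

View pics/top0.png

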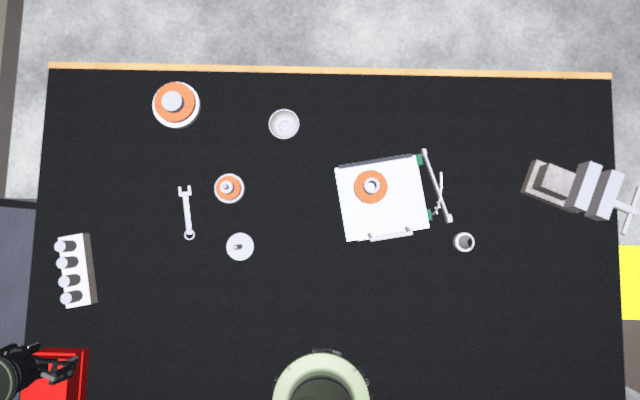

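View pics/side0.png

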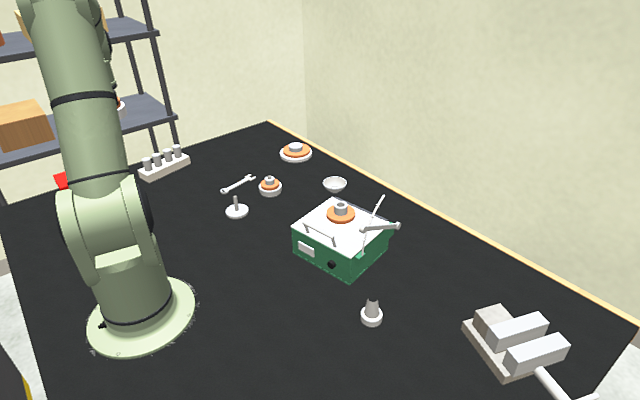

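```bash
cat > h.py <<'E'
import numpy as np, cv2
from scipy.spatial.transform import Rotation as R
from plant import telemetry, read_camera, camera_params
def cam(n):
    p=camera_params(n); return np.array(p["mtx"]),np.array(p["xyz"]),R.from_euler("xyz",p["attitude"],degrees=True).as_matrix()
def ray(n,uv):
    K,c,M=cam(n); return c,M@np.linalg.solve(K,[uv[0],uv[1],1.])
def onz(n,uv,z):
    c,d=ray(n,uv); return c+d*(z-c[2])/d[2]
def onplane(n,uv,p0,nrm):
    c,d=ray(n,uv); return c+d*(np.dot(p0-c,nrm)/np.dot(d,nrm))
def proj(n,p):
    K,c,M=cam(n); q=K@(M.T@(np.asarray(p)-c)); return q[:2]/q[2]
E
python3 - <<'E'
from h import *
np.set_printoptions(precision=1,suppress=True)
t=cv2.imread("pics/top0.png"); s=cv2.imread("pics/side0.png")
def blobs(im,m,box):
    mm=np.zeros_like(m); x0,y0,x1,y1=box; mm[y0:y1,x0:x1]=m[y0:y1,x0:x1]
    c,_=cv2.findContours(mm,cv2.RETR_EXTERNAL,cv2.CHAIN_APPROX_NONE); return max(c,key=cv2.contourArea)
for n,im,bw in(("top",t,(345,160,400,210)),("side",s,(320,190,360,230))):
    h=cv2.cvtColor(im,cv2.COLOR_BGR2HSV)
    o=cv2.inRange(h,(3,110,80),(22,255,255))
    c=blobs(im,o,bw); e=cv2.fitEllipse(cv2.convexHull(c)); print(n,"wheel",e,onz(n,e[0],121 if n=="top" else 118))
h=cv2.cvtColor(t,cv2.COLOR_BGR2HSV); w=cv2.inRange(h,(0,0,90),(180,60,255))
c=blobs(t,w,(220,228,260,268)); e=cv2.fitEllipse(c); print("post",e,onz("top",e[0],10), "diam",e[1][0]/409*1190)
h2=cv2.cvtColor(s,cv2.COLOR_BGR2HSV); w2=cv2.inRange(h2,(0,0,90),(180,60,255))
c=blobs(s,w2,(220,204,255,222)); e=cv2.fitEllipse(c); print("post side",e,onz("side",e[0],10))
wo=w|cv2.inRange(h,(3,110,80),(22,255,255))
c=blobs(t,wo,(325,145,421,240)); b=cv2.minAreaRect(c); print(b)
q=cv2.approxPolyDP(cv2.convexHull(c),6,True)[:,0]; 
for p in q: print(p,onz("top",p,106))
cv2.imwrite("pics/t1.png",cv2.resize(t[140:260,325:485],None,fx=5,fy=5,interpolation=cv2.INTER_CUBIC)[:600])
cv2.imwrite("pics/s1.png",cv2.resize(s[180:300,280:440],None,fx=5,fy=5,interpolation=cv2.INTER_CUBIC)[:600])
E
```

```text
top wheel ((370.05419921875, 186.37037658691406), (31.70754051208496, 32.12702178955078), 89.0504150390625) [ 593.2 -117.6  121. ]
side wheel ((340.1827087402344, 213.7739715576172), (19.051551818847656, 28.481706619262695), 90.19973754882812) [ 590.  -124.6  118. ]
post ((239.58445739746094, 246.20103454589844), (27.867582321166992, 28.633258819580078), 29.066486358642578) [425.3 243.2  10. ] diam 81.08171873395774
post side ((236.43670654296875, 210.78187561035156), (14.483206748962402, 23.77666473388672), 82.50809478759766) [422.8 236.4  10. ]
((381.1087341308594, 198.66592407226562), (81.75430297851562, 84.71510314941406), 80.72740173339844)
[415 154] [ 685.2 -239.   106. ]
[420 229] [ 484.3 -252.4  106. ]
[346 239] [453.7 -57.4 106. ]
[334 167] [645.2 -21.9 106. ]
```

View pics/t1.png

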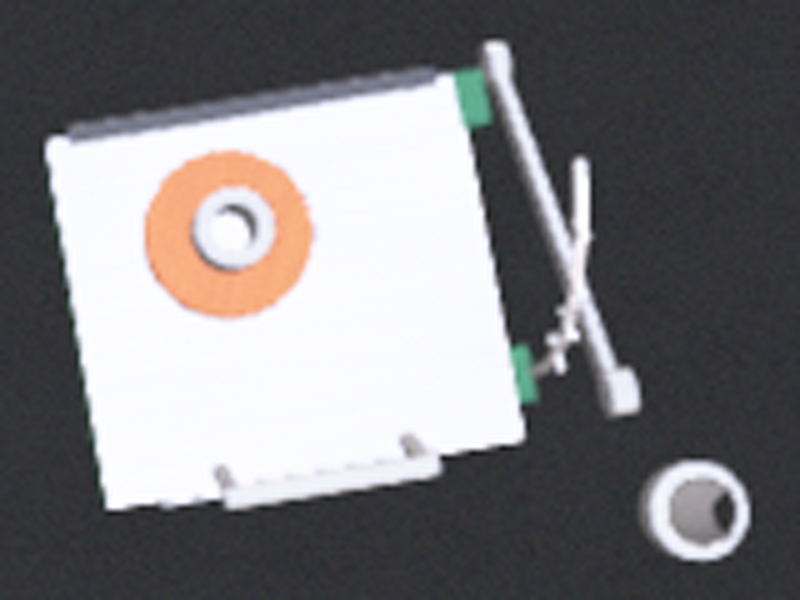

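View pics/s1.png

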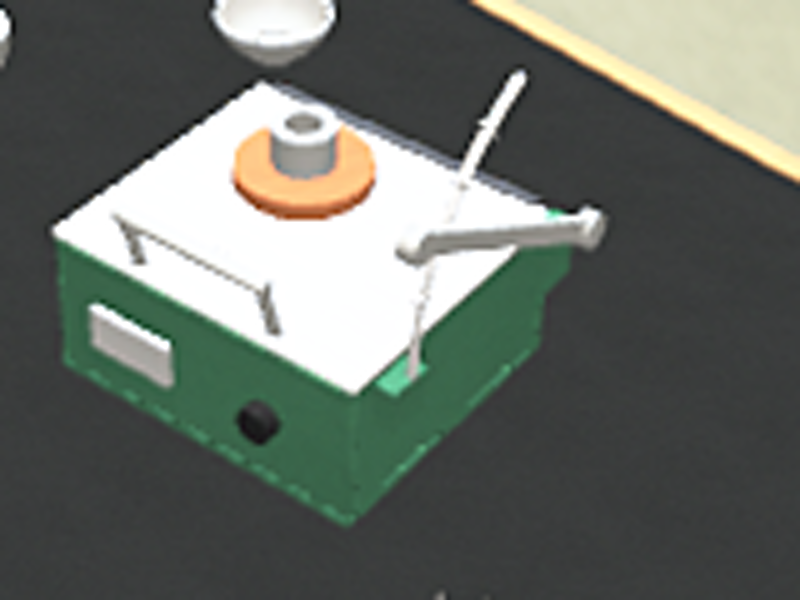

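```bash
python3 - <<'E'
from h import *
np.set_printoptions(precision=1,suppress=True)
T=lambda x,y:(x/5+325-.4,y/5+140-.4); S=lambda x,y:(x/5+280-.4,y/5+180-.4)
def tri(a,b):
    c1,d1=ray("top",a);c2,d2=ray("side",b)
    A=np.stack([d1,-d2],1);k=np.linalg.lstsq(A,c2-c1,rcond=None)[0]
    p,q=c1+d1*k[0],c2+d2*k[1]; return (p+q)/2,p-q
for nm,a,b,z in[("hub",(233,228),(305,123),149),("FL",(107,510),(55,232),107),("FR",(523,440),(356,393),107),("BL",(47,143),(263,83),107),
   ("barL",(228,500),(116,217),149),("barR",(439,468),(268,290),149),("ptr pivot",(497,58),(592,228),100),("ptr tip",(622,392),(410,247),0)]:
    a=T(*a);b=S(*b); p,g=tri(a,b); print(nm,p,g,"top@z",onz("top",a,z)[:2],"side@z",onz("side",b,z)[:2])
t=cv2.imread("pics/top0.png"); s=cv2.imread("pics/side0.png")
m=np.hstack([cv2.resize(t[225:270,215:265],None,fx=8,fy=8,interpolation=cv2.INTER_CUBIC),cv2.resize(s[185:230,212:262],None,fx=8,fy=8,interpolation=cv2.INTER_CUBIC)])
cv2.imwrite("pics/p1.png",m)
E
```

```text
hub [ 594.4 -118.6  147.9] [-2.6  1.9 -0.5] top@z [ 592.9 -117.6] side@z [ 594.9 -120.5]
FL [448.6 -58.7 103.5] [-3.4  2.2 -0.1] top@z [446.9 -57.4] side@z [447.8 -63.5]
FR [ 489.9 -278.4  103. ] [-2.5  1.8 -0.5] top@z [ 488.6 -276.5] side@z [ 488.2 -282.3]
BL [643.2 -22.9 106.7] [-2.7  1.9 -0.5] top@z [641.8 -21.9] side@z [644.5 -23.9]
barL [ 454.2 -117.   146.2] [-0.4  0.3 -0. ] top@z [ 454.  -116.6] side@z [ 452.3 -120.2]
barR [ 473.9 -224.3  149.1] [-2.7  1.9 -0.4] top@z [ 472.6 -223.3] side@z [ 475.5 -225. ]
ptr pivot [ 694.3 -264.2  103.7] [-0.9  0.7 -0.3] top@z [ 694.6 -264.6] side@z [ 698.7 -261.4]
ptr tip [ 509.5 -298.5  205.5] [ 2.1 -1.5  0.5] top@z [ 519.9 -360.9] side@z [ 694.6 -115.4]
```

View pics/p1.png

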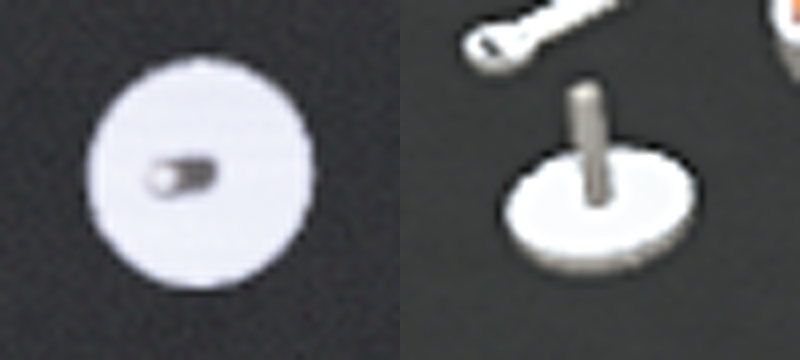

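```bash
python3 - <<'E'
from h import *
np.set_printoptions(precision=1,suppress=True)
def tri(a,b):
    c1,d1=ray("top",a);c2,d2=ray("side",b)
    k=np.linalg.lstsq(np.stack([d1,-d2],1),c2-c1,rcond=None)[0]
    p,q=c1+d1*k[0],c2+d2*k[1]; return (p+q)/2,p-q
o=.44
P=lambda x,y:(x/8+215-o,y/8+225-o); S=lambda x,y:(x/8+212-o,y/8+185-o)
for nm,a,b,z in[("tip",(160,180),(185,86),72),("base",(200,172),(200,202),10)]:
    a=P(*a);b=S(*b);print(nm,*tri(a,b),onz("top",a,z),onz("side",b,z))
E
```

```text
tip [426.3 243.1  70.7] [-3.2  1.9  0.5] [424.8 243.9  72. ] [426.9 240.   72. ]
base [426.2 243.1   8.9] [-1.2  0.7  0.2] [425.7 243.3  10. ] [426.1 241.3  10. ]
```

>>> send_rows(motion=[[85,50,0,20,0,0,-0.14],[85,45,-20,0,0,0,-0.14],[85,40,-30,0,0,0,-0.14],[85,35,-35,0,0,0,-0.14],[85,30,-40,0,0,0,-0.14],[85,25,-43,0,0,0,-0.14],[85,20,-45,0,0,0,-0.14],[85,20,-45,0,0,0,-0.1]], grip_force=50)

```text
clock: 0.9
position: [447.7, 336.7, 229.4]
tool_rot: [-180.0, 0.0, 100.5]
ft_force: [0.5, 0.4, 0.5]
opening: 85.0
grasp_force: 0.0
```

>>> send_rows(motion=[[85,15,-45,0,0,0,0],[85,15,-45,0,0,0,0],[85,15,-45,0,0,0,0],[85,15,-45,0,0,0,0],[85,15,-45,0,0,0,0],[85,15,-45,0,0,0,0],[85,15,-45,0,0,0,0],[85,15,-45,0,0,0,0]])

```text
clock: 1.7
position: [567.4, -23.1, 229.5]
tool_rot: [-180.0, -0.0, 100.8]
ft_force: [0.5, 1.7, -0.3]
opening: 85.3
grasp_force: 0.0
```

>>> send_rows(motion=[[85,14,-46,0,0,0,0],[85,9,-51,0,0,0,0]])

```text
out of range; nothing moved
```

>>> send_rows(motion=[[85,14,-46,0,0,0,0],[85,9,-30,-15,0,0,0],[85,0,-21,-20,0,0,0],[85,0,0,0,0,0,0]])

```text
clock: 2.1
position: [588.5, -121.6, 192.0]
tool_rot: [-179.8, 0.0, 100.6]
ft_force: [-0.2, 0.3, 0.4]
opening: 85.1
grasp_force: 0.0
```

```bash
python3 - <<'E'
from h import *
a=read_camera("top")[140:260,325:485,::-1];b=read_camera("side")[120:240,260:420,::-1]
cv2.imwrite("pics/g1.png",cv2.resize(np.vstack([a,b]),None,fx=2.5,fy=2.5,interpolation=cv2.INTER_CUBIC))
print(telemetry.read_state()["position"],telemetry.read_state()["joint_positions"])
E
```

```text
[ 589.86300922 -118.32065995  194.10786925] [ -8.9790096   30.39141307  21.43408775  97.17463498 -13.04311634
  54.9753503   28.0984684 ]
```

View pics/g1.png

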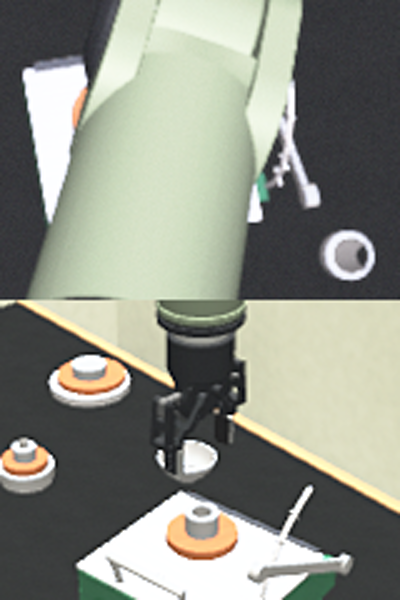

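>>> send_rows(motion=[[85,0,0,-30,0,0,0],[85,0,0,-25,0,0,0],[85,0,0,-10,0,0,0],[85,0,0,0,0,0,0],[85,0,0,0,0,0,0]])

```text
clock: 2.7
position: [590.8, -118.0, 130.7]
tool_rot: [179.9, 0.0, 100.9]
ft_force: [0.6, 1.9, -0.9]
opening: 85.1
grasp_force: 0.0
```

>>> send_rows(motion=[[85,3,0,-5,0,0,0],[85,0,0,-3,0,0,0],[42,0,0,0,0,0,0],[36,0,0,0,0,0,0],[36,0,0,0,0,0,0],[36,0,0,0,0,0,0],[36,0,0,0,0,0,0],[36,0,0,0,0,0,0]])

```text
clock: 3.5
position: [593.5, -118.3, 122.3]
tool_rot: [180.0, 0.0, 100.8]
ft_force: [-2.0, 1.3, 9.7]
opening: 39.0
grasp_force: 49.0
```

>>> send_rows(motion=[[36,0,0,5,0,0,0],[36,0,0,15,0,0,0],[36,0,0,20,0,0,0],[36,0,0,0,0,0,0],[36,0,0,0,0,0,0]])

```text
clock: 4.0
position: [593.3, -118.2, 161.9]
tool_rot: [180.0, 0.0, 100.8]
ft_force: [-0.5, -1.1, -2.8]
opening: 38.6
grasp_force: 50.8
```

```bash
python3 - <<'E'
from h import *
b=read_camera("side")[130:250,260:420,::-1]
cv2.imwrite("pics/g2.png",cv2.resize(b,None,fx=4,fy=4,interpolation=cv2.INTER_CUBIC))
s=telemetry.read_state();print(s["position"],s["opening"],s["ft_force"],proj("side",s["position"])-[260,130])
E
```

```text
[ 592.98045746 -118.08203749  161.30215571] 38.68655615532335 [ 0.04596054  0.1920898  -3.91658806] [79.61523767 70.7188241 ]
```

View pics/g2.png

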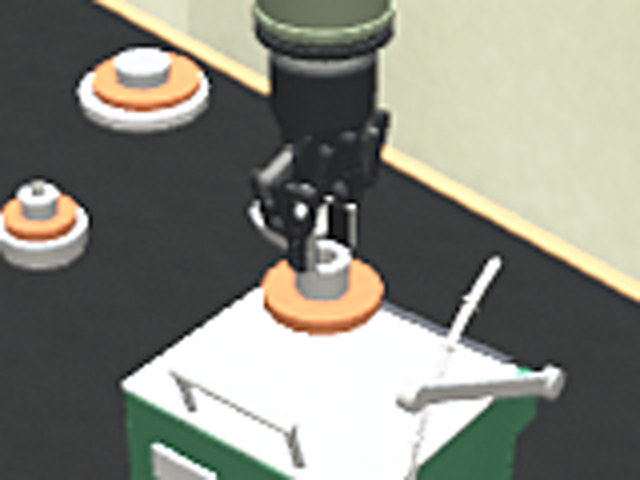

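```bash
python3 - <<'E'
from h import *
im=read_camera("side")
h=cv2.cvtColor(im,cv2.COLOR_RGB2HSV);o=cv2.inRange(h,(3,110,80),(22,255,255));m=o*0;m[185:220,320:362]=o[185:220,320:362]
c=max(cv2.findContours(m,0,1)[0],key=cv2.contourArea);e=cv2.fitEllipse(cv2.convexHull(c))
x,y,w,hh=cv2.boundingRect(c);print(e,x,y,w,hh,onz("side",e[0],157))
im=cv2.imread("pics/side0.png")
h=cv2.cvtColor(im,cv2.COLOR_BGR2HSV);o=cv2.inRange(h,(3,110,80),(22,255,255));m=o*0;m[190:230,320:360]=o[190:230,320:360]
c=max(cv2.findContours(m,0,1)[0],key=cv2.contourArea);print(cv2.boundingRect(c))
print(proj("side",(594,-118.5,118)),proj("side",(594,-118.5,157)))
E
```

```text
((339.8092346191406, 202.96804809570312), (20.34552001953125, 30.422107696533203), 90.98274230957031) 325 195 31 19 [ 589.7401257  -122.66905444  157.        ]
(327, 206, 28, 18)
[339.84705072 212.3633904 ] [339.95183244 201.83591788]
```

>>> send_rows(motion=[[36,-8,20,5,0,0,0],[36,-12,30,0,0,0,0],[36,-16,35,0,0,0,0],[36,-16,35,0,0,0,0],[36,-16,35,0,0,0,0],[36,-16,35,0,0,0,0],[36,-16,35,0,0,0,0],[36,-16,35,0,0,0,0]])

```text
clock: 4.9
position: [476.1, 142.9, 166.1]
tool_rot: [-180.0, 0.0, 100.8]
ft_force: [1.1, 0.1, -3.4]
opening: 38.5
grasp_force: 50.9
```

>>> send_rows(motion=[[36,-16,35,0,0,0,0],[36,-16,35,0,0,0,0],[36,-14,20,0,0,0,0],[36,-5,10,0,0,0,0],[36,0,0,0,0,0,0],[36,0,0,0,0,0,0]])

```text
clock: 5.5
position: [426.7, 240.8, 166.4]
tool_rot: [-180.0, 0.0, 100.8]
ft_force: [0.7, -0.6, -4.0]
opening: 38.3
grasp_force: 50.9
```

Descend to just above the pin (underside ≈ 80) and look.

>>> send_rows(motion=[[36,0,1,-30,0,0,0],[36,0,0,-30,0,0,0],[36,0,0,-8,0,0,0],[36,0,0,0,0,0,0],[36,0,0,0,0,0,0]])

```text
clock: 6.0
position: [427.0, 242.3, 99.5]
tool_rot: [180.0, -0.0, 100.8]
ft_force: [0.1, 0.5, -2.6]
opening: 38.3
grasp_force: 51.4
```

```bash
python3 - <<'E'
from h import *
np.set_printoptions(precision=1,suppress=True)
a=read_camera("top");b=read_camera("side")
for n,im,z in(("top",a,93),("side",b,93)):
    u,v=proj(n,(426,242.5,90)).astype(int);print(n,u,v,proj(n,(426.2,242.8,72)))
    c=np.ascontiguousarray(im[v-50:v+50,u-50:u+50,::-1]);
    h=cv2.cvtColor(im,cv2.COLOR_RGB2HSV);o=cv2.inRange(h,(3,110,60),(22,255,255));m=o*0;m[v-30:v+30,u-27:u+27]=o[v-30:v+30,u-27:u+27]
    k=max(cv2.findContours(m,0,1)[0],key=cv2.contourArea);e=cv2.fitEllipse(cv2.convexHull(k));print(e,cv2.boundingRect(k),onz(n,e[0],z if n=="top" else 90))
    globals()[n]=cv2.resize(c,None,fx=4,fy=4,interpolation=cv2.INTER_CUBIC)
cv2.imwrite("pics/g3.png",np.hstack([top,side]));print(telemetry.read_state()["position"])
E
```

```text
top 233 246 [235.  246.5]
((235.55947875976562, 246.60084533691406), (28.27289390563965, 33.447750091552734), 177.4258575439453) (228, 230, 23, 34) [426.8 236.6  93. ]
side 233 190 [234.1 195. ]
((233.92617797851562, 190.45718383789062), (17.275348663330078, 27.88758087158203), 81.21060943603516) (221, 183, 27, 17) [428.3 243.   90. ]
[427.  242.9  99.7]
```

View pics/g3.png

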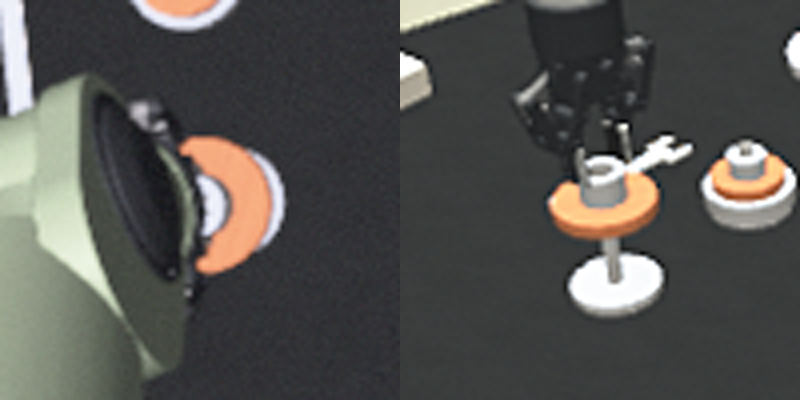

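>>> send_rows(motion=[[36,-1,0,-8,0,0,0],[36,0,0,-8,0,0,0],[36,0,0,-4,0,0,0],[36,0,0,0,0,0,0]])

```text
clock: 6.5
position: [424.9, 242.5, 77.9]
tool_rot: [-179.9, 0.0, 100.8]
ft_force: [-0.7, 0.5, -3.8]
opening: 38.1
grasp_force: 51.4
```

>>> send_rows(motion=[[36,0,0,-15,0,0,0],[36,0,0,-15,0,0,0],[36,0,0,-13,0,0,0],[36,0,0,-4,0,0,0],[36,0,0,0,0,0,0]])

```text
clock: 7.0
position: [425.1, 242.5, 31.2]
tool_rot: [-180.0, 0.0, 100.8]
ft_force: [0.4, -0.8, -3.4]
opening: 38.3
grasp_force: 51.4
```

>>> send_rows(motion=[[36,0,0,-3,0,0,0],[36,0,0,-2,0,0,0],[36,0,0,-1,0,0,0],[36,0,0,0,0,0,0]])

```text
clock: 7.4
position: [425.4, 242.9, 25.8]
tool_rot: [180.0, -0.0, 100.8]
ft_force: [-0.3, 0.3, 1.1]
opening: 38.2
grasp_force: 51.9
```

>>> send_rows(motion=[[50,0,0,0,0,0,0],[85,0,0,0,0,0,0],[85,0,0,0,0,0,0],[85,0,0,0,0,0,0],[85,0,0,10,0,0,0],[85,0,0,40,0,0,0],[85,0,0,45,0,0,0],[85,0,0,45,0,0,0]])

```text
clock: 8.2
position: [424.9, 242.2, 167.8]
tool_rot: [-180.0, 0.0, 100.8]
ft_force: [0.4, 0.6, 0.2]
opening: 85.0
grasp_force: 0.0
```

>>> send_rows(motion=[[85,0,0,40,0,0,0],[85,0,-30,10,0,0,0],[85,0,-35,0,0,0,0],[85,0,-40,0,0,0,0],[85,0,-40,0,0,0,0],[60,0,-40,0,0,0,0],[60,0,-20,0,0,0,0],[60,0,0,0,0,0,0]])

```text
clock: 9.0
position: [425.0, 35.1, 216.3]
tool_rot: [180.0, -0.0, 100.6]
ft_force: [0.3, 0.0, -0.3]
opening: 60.0
grasp_force: 0.0
```

```bash
python3 - <<'E'
from h import *
np.set_printoptions(precision=1,suppress=True)
print(telemetry.read_state()["position"])
a=read_camera("top");b=read_camera("side")
for n,im in(("top",a),("side",b)):
    u,v=proj(n,(426,242.5,20)).astype(int)
    c=np.ascontiguousarray(im[v-40:v+40,u-40:u+40,::-1]);globals()[n]=cv2.resize(c,None,fx=4,fy=4,interpolation=cv2.INTER_CUBIC)
    h=cv2.cvtColor(im,cv2.COLOR_RGB2HSV);o=cv2.inRange(h,(3,110,60),(22,255,255));m=o*0;m[v-25:v+25,u-22:u+22]=o[v-25:v+25,u-22:u+22]
    k=max(cv2.findContours(m,0,1)[0],key=cv2.contourArea);e=cv2.fitEllipse(cv2.convexHull(k));print(n,e,onz(n,e[0],24 if n=="top" else 20))
cv2.imwrite("pics/g4.png",np.hstack([top,side]))
# unit frame + pointer plane measure
yaw=np.radians(10.5);ux=np.array([np.cos(yaw),np.sin(yaw),0]);uy=np.array([-ux[1],ux[0],0]);H=np.array([664.8,-132.9,100])
P=H-133*uy;t=[622/5+325-.4,392/5+140-.4];s=[410/5+280-.4,247/5+180-.4]
for n,q in(("top",t),("side",s)):
    for off in(-133,-140):
        d=onplane(n,q,H+off*uy,uy)-H;print(n,off,-d@ux,d[2],np.degrees(np.arctan2(d[2],-d@ux)))
E
```

```text
[425.   35.1 216.3]
top ((238.93568420410156, 246.61184692382812), (31.980600357055664, 32.587738037109375), 44.907470703125) [424.5 242.1  24. ]
side ((236.0128173828125, 208.013671875), (17.00949478149414, 27.19485855102539), 81.12181854248047) [424. 239.  20.]
top -133 181.89430611087423 113.87786420290809 32.04928825285405
top -140 182.12232747422044 90.75816189790066 26.488740808599346
side -133 182.90090424726267 104.43812322291876 29.726770167951383
side -140 193.3147826231561 114.32137513698194 30.59897483081637
```

View pics/g4.png

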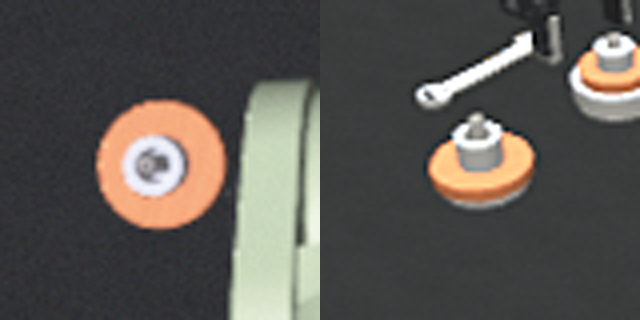

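>>> send_rows(motion=[[60,8,-40,0,0,0,0],[60,8,-40,0,0,0,0],[60,8,-40,0,0,0,0],[60,8,-40,0,0,0,0],[60,5,-30,0,0,0,0],[60,2,-16,0,0,0,0],[60,0,0,-20,0,0,0],[60,0,0,0,0,0,0]])

```text
clock: 9.9
position: [463.6, -167.2, 194.1]
tool_rot: [-179.8, -0.1, 100.9]
ft_force: [-0.9, 0.7, 0.1]
opening: 60.1
grasp_force: 0.0
```

```bash
python3 - <<'E'
from h import *
b=read_camera("side")[130:280,260:420,::-1]
cv2.imwrite("pics/g5.png",cv2.resize(b,None,fx=4,fy=4,interpolation=cv2.INTER_CUBIC))
s=telemetry.read_state();print(s["position"],s["joint_positions"])
E
```

```text
[ 463.99547508 -167.1834324   195.12459072] [-10.66382192  21.59157815  30.55320755 113.18745608 -14.33588762
  49.01240253  38.5226149 ]
```

View pics/g5.png

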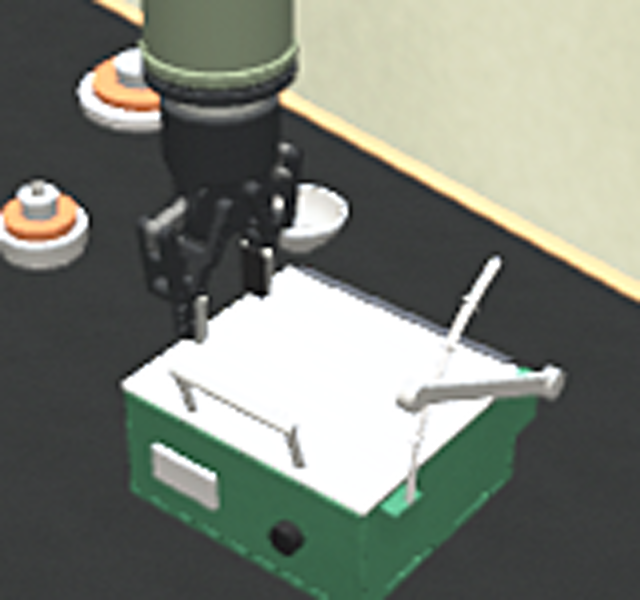

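>>> send_rows(motion=[[60,0,-3,-25,0,0,0],[60,0,0,-25,0,0,0],[60,0,0,-14,0,0,0],[60,0,0,0,0,0,0],[20,0,0,0,0,0,0],[5,0,0,0,0,0,0],[5,0,0,0,0,0,0],[5,0,0,0,0,0,0]], grip_force=50)

```text
clock: 10.75
position: [465.6, -171.2, 132.5]
tool_rot: [179.8, 0.0, 100.8]
ft_force: [5.3, 2.5, 4.9]
opening: 5.4
grasp_force: 3.4
```

>>> send_rows(motion=[[5,0,0,0,0,0,0],[5,0,0,0,0,0,0]])

```text
clock: 10.95
position: [465.7, -171.1, 132.5]
tool_rot: [179.8, 0.0, 100.9]
ft_force: [5.0, 1.8, 5.4]
opening: 5.3
grasp_force: 3.4
```

>>> send_rows(motion=[[0,0,0,0,0,0,0],[0,0,0,0,0,0,0],[0,0,0,0,0,0,0]], grip_force=70)

```text
clock: 11.25
position: [465.6, -171.3, 132.5]
tool_rot: [179.8, 0.0, 100.8]
ft_force: [3.3, 0.9, 7.1]
opening: 0.0
grasp_force: 3.8
```

```bash
python3 - <<'E'
from h import *
b=read_camera("side")[160:280,260:420,::-1]
cv2.imwrite("pics/g6.png",cv2.resize(b,None,fx=5,fy=5,interpolation=cv2.INTER_CUBIC))
E
```

```text
(no output)
```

View pics/g6.png

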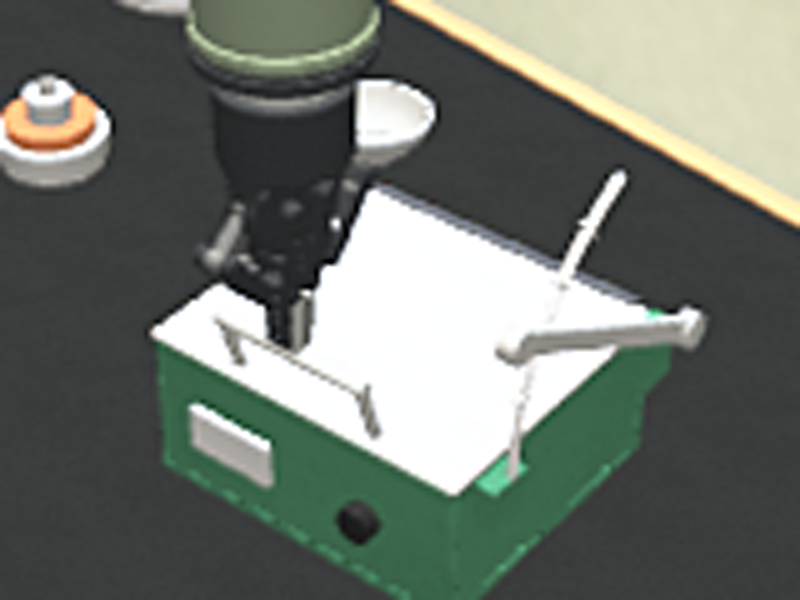

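```bash
python3 - <<'E'
from h import *
f=lambda p:((proj("side",p)-[260,160]+.4)*5).round()
s=telemetry.read_state();print(s["position"],f(s["position"]))
for p in[(464,-170.7,149),(454.2,-117,149),(473.9,-224.3,149),(474,-169,149),(454,-172,149),(490,-166,132)]:print(p,f(p))
E
```

```text
[ 465.62266934 -171.28257992  132.52888984] [292. 373.]
(464, -170.7, 149) [288. 351.]
(454.2, -117, 149) [215. 313.]
(473.9, -224.3, 149) [365. 391.]
(474, -169, 149) [300. 342.]
(454, -172, 149) [276. 359.]
(490, -166, 132) [319. 352.]
```

```bash
python3 - <<'E'
from plant import robot
print({k:getattr(robot,k) for k in dir(robot) if not k.startswith('_')})
E
```

```text
{'MotionError': <class 'plant.MotionError'>, 'grip_depth': 18.700000000000003}
```

>>> send_rows(motion=[[0,0,0,20,0,0,0],[0,0,0,20,0,0,0],[0,0,0,0,0,0,0],[0,0,0,0,0,0,0]])

```text
clock: 11.7
position: [464.4, -171.1, 171.8]
tool_rot: [179.9, 0.0, 100.8]
ft_force: [0.3, -0.4, -0.3]
opening: -0.0
grasp_force: 0.0
```

```bash
python3 - <<'E'
from h import *
b=read_camera("side")
f=lambda p:((proj("side",p)-[290,170]+.4)*8).round()
s=telemetry.read_state();print(s["position"],s["ft_force"],f(s["position"]),f(s["position"]+[0,0,19]))
cv2.imwrite("pics/g7.png",cv2.resize(b[170:245,290:350,::-1],None,fx=8,fy=8,interpolation=cv2.INTER_CUBIC))
E
```

```text
[ 464.12112525 -171.06659161  171.36403926] [ 0.29683029 -0.2537992  -0.27281653] [221. 431.] [219. 386.]
```

View pics/g7.png

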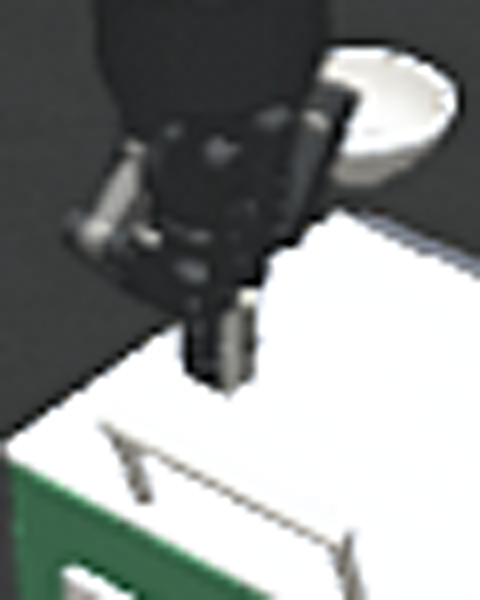

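The shut fingertips appear at (225,390) px, about 18 mm higher than the reported TCP projects: the fingers had closed on top of the bar. I'll go 18 mm lower.

>>> send_rows(motion=[[50,0,0,0,0,0,0],[50,0,0,0,0,0,0],[50,0,0,0,0,0,0],[50,0,0,-20,0,0,0],[50,0,0,-20,0,0,0],[50,0,0,-12,0,0,0],[50,0,0,-6,0,0,0],[50,0,0,0,0,0,0]])

```text
clock: 12.55
position: [464.0, -171.4, 113.2]
tool_rot: [-179.9, -0.0, 100.8]
ft_force: [-0.2, 0.6, 0.0]
opening: 50.0
grasp_force: 0.0
```

>>> send_rows(motion=[[20,0,0,0,0,0,0],[10,0,0,0,0,0,0],[0,0,0,0,0,0,0],[0,0,0,0,0,0,0],[0,0,0,0,0,0,0]])

```text
clock: 13.05
position: [466.6, -171.0, 114.5]
tool_rot: [179.8, 0.1, 100.9]
ft_force: [11.3, 1.3, -2.9]
opening: 9.3
grasp_force: 68.2
```

>>> send_rows(motion=[[0,2,0,0,0,0,0],[0,2.5,0.4,9,0,0,0],[0,2.5,0.5,8.5,0,0,0],[0,3.2,0.6,8.5,0,0,0],[0,3.2,0.6,8.5,0,0,0],[0,4,0.7,8.2,0,0,0],[0,4,0.8,8.2,0,0,0],[0,0,0,0,0,0,0]])

```text
clock: 13.85
position: [485.0, -167.5, 165.5]
tool_rot: [-179.9, -0.0, 100.8]
ft_force: [-8.8, 1.5, -2.2]
opening: 9.1
grasp_force: 68.6
```

>>> send_rows(motion=[[0,3.6,0.8,7.8,0,0,0],[0,4.6,0.9,7.8,0,0,0],[0,5.2,0.9,7.4,0,0,0],[0,5.2,1,7.3,0,0,0],[0,5.9,1.1,6.9,0,0,0],[0,5.9,1.1,6.8,0,0,0],[0,0,0,0,0,0,0],[0,0,0,0,0,0,0]])

```text
clock: 14.65
position: [514.4, -162.1, 209.4]
tool_rot: [-179.8, -0.1, 100.8]
ft_force: [-18.9, 2.7, 10.2]
opening: 9.1
grasp_force: 68.9
```

```bash
python3 - <<'E'
from h import *
b=read_camera("side")
s=telemetry.read_state();print(s["position"],s["ft_force"],s["opening"])
cv2.imwrite("pics/g8.png",cv2.resize(b[150:290,280:420,::-1],None,fx=4.2,fy=4.2,interpolation=cv2.INTER_CUBIC))
E
```

```text
[ 514.38660211 -162.05732569  209.36575615] [-19.47952206   1.98596421  10.7483487 ] 9.685099421666884
```

View pics/g8.png

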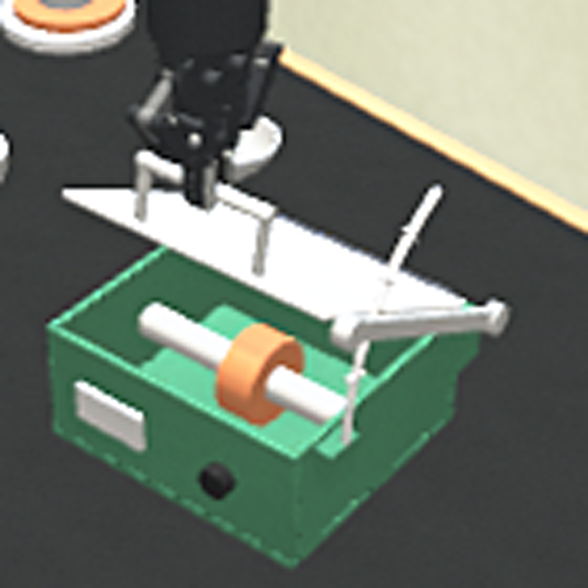

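>>> send_rows(motion=[[0,-1.5,-0.3,1,0,0,0],[0,-1.5,-0.2,1,0,0,0],[0,0,0,0,0,0,0],[0,0,0,0,0,0,0]])

```text
clock: 15.1
position: [515.6, -161.9, 211.1]
tool_rot: [179.8, 0.1, 100.9]
ft_force: [14.6, 0.8, -19.8]
opening: 9.1
grasp_force: 69.0
```

```bash
python3 - <<'E'
from h import *
yaw=np.radians(10.5);ux=np.array([np.cos(yaw),np.sin(yaw),0]);uy=np.array([-ux[1],ux[0],0]);H=np.array([664.8,-132.9,100])
q=(62/4.2+279.6,193/4.2+149.6)
d=onplane("side",q,H+112*uy,uy)-H;print("FL g8",-d@ux,d[2],np.degrees(np.arctan2(d[2],-d@ux)))
for r in((-200,4),):
  for th in(27,30,33):
    t=np.radians(th);p=H+112*uy+ux*(r[0]*np.cos(t)+r[1]*np.sin(t))+np.array([0,0,-r[0]*np.sin(t)+r[1]*np.cos(t)]);print(th,proj("side",p),q)
# now: leftmost plate pixel
b=read_camera("side");h=cv2.cvtColor(b,cv2.COLOR_RGB2HSV);m=cv2.inRange(h,(0,0,190),(180,40,255))[185:215,285:340]
k=max(cv2.findContours(m,0,1)[0],key=cv2.contourArea)[:,0];l=k[k[:,0].argmin()]+[285,185];print("now",l)
d=onplane("side",l,H+112*uy,uy)-H;print(-d@ux,d[2],np.degrees(np.arctan2(d[2],-d@ux)))
s=telemetry.read_state();p=s["position"];print(p,s["ft_force"],s["opening"],s["grasp_force"])
D=p-[466.6,-171,114.5];x,z=-203+D@ux,49+D[2];print(np.hypot(x,z),np.degrees(np.arctan2(z,-x))-13.57)
E
```

```text
FL g8 172.90485887599436 99.47196299462007 29.91176758278491
27 [293.63083498 197.54054001] (294.3619047619048, 195.55238095238093)
30 [294.69289981 194.15000119] (294.3619047619048, 195.55238095238093)
33 [295.87364216 190.76233587] (294.3619047619048, 195.55238095238093)
now [295 195]
170.16303778360304 99.96481154669618 30.432740568782975
[ 515.5424086  -161.87504591  211.05942233] [ 14.9634056    0.18701693 -18.95191197] 9.101766699929627 69.00072455406189
211.33421523729984 29.962356788596956
```

>>> send_rows(motion=[[0,1,0.2,-0.5,0,0,0],[0,0,0,0,0,0,0],[0,0,0,0,0,0,0],[0,0,0,0,0,0,0],[0,0,0,0,0,0,0]])

```text
clock: 15.65
position: [514.9, -162.0, 210.3]
tool_rot: [179.9, 0.0, 100.8]
ft_force: [6.4, 1.2, -11.1]
opening: 9.1
grasp_force: 69.9
```

```bash
python3 - <<'E'
from plant import workorder,telemetry
s=telemetry.read_state();print(s["position"],s["ft_force"],s["joint_vel"].round(2),s["grasp_force"])
print(workorder.sign_off())
E
```

```text
[ 514.93488878 -161.95244565  210.31708608] [  6.35981461   1.21854511 -11.11931248] [-0.05 -0.08  0.06  0.02  0.02 -0.03  0.01] 69.94255185127258
the job is handed in; nothing more can be done
None
```

The job is handed in (no verdict came back): the wheel is flat and released on the empty post, and the gripper is holding the cover at about 29–30°, against a pointer measured at about 30°; I viewed 13 pictures, over the limit of 10.

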